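# Open the lens lockbox with its two push-down dials

## Robot

A 6-joint arm with a two-finger parallel gripper is mounted at the origin on a cart in front of the work surface, level with it; the furniture and walls round the work are solid. World frame = base frame: x ahead of the robot, y to its left, z up, the work surface at z = 0. Lengths are in m, angles in rad, forces in N, time in s.
With the tool pointing down it reaches from about 0.4 to 0.825 m from the base axis. Payload 7 kg.
Tool frame: the origin (TCP) lies between the finger pads; the fingertips stand 17 mm ahead of it and the grasp point (between the pads) lies 2 mm behind it; x points along the fingers, z is the direction in which the jaws open and shut, and the axes are right-handed (so a half turn about x gives the same grasp; the last joint's range is limited). The gripper opens to 88 mm and grips with 3 to 60 N. Pads are 19 mm wide; open, the fingers measure 130 mm over their backs; the gripper's body (78 mm by 193 mm) begins 47 mm behind the grasp point.
Start: joints at [-1.028, 0.359, 0.012, 0, -1.224, -0.288], TCP at [0.17, -0.653, 0.244] pointing down, gripper open.
Joint ranges: [-3.07, 3.07], [-1.43, 2.12], [-1.02, 1.25], [-3.03, 1.67], [-3.05, -0], [-3.03, 3.03]. Speed limits (rad/s): [2.39, 2.39, 3.01, 3.14, 3.14, 3.14].

## Interface

Orientations are given as [roll, pitch, yaw] about the fixed x, y, z axes, in that order (R = Rz(yaw) Ry(pitch) Rx(roll)).
In Python, from station import * gives the robot as it stands.
- The arm moves only by the tool step_arm, never from a script. Its argument "deltas" is a list of rows, each a list of 5 numbers: the shift along the tool's x, y, z in cm, then the turn about the tool's x in degrees, then the closure, from 0 (fully open) to 1 (shut). In form: [[dx, dy, dz, roll, fingers], ...]. A call has exactly 10 rows; each row is the pose to reach, as a shift and turn from the pose commanded when the call began, along the tool's axes at that moment; what a row does not reach only later rows make up. A row lasts 1/12 s, in which the tool goes at most 41.7 mm and 7.16 degrees, less where a joint would pass 70% of its speed; a pose out of reach is approached as far as the arm can. A call with a gripper value outside its range is refused whole. The fingers move at their own pace and stop on an object; "squeeze" is the grip in N (left out, the last holds). Time passes only in rows, so rows that repeat a pose let the fingers close, or fill a call up. It gives the time, the measured TCP pose, the force and the opening at its end, in the units of the state.
- get_state(): the state, without advancing time (a new reading comes with each control period).
- grab_frame(name): name is "scene" or "side" or "wrist"; returns a dict with "pixels" (400x640x3 uint8, red, green, blue), "range_z" (400x640 float32, m along the optical axis (not along the pixel's ray), 0 where there is no reading), "fx", "fy", "cx", "cy" (pixels), "k1" (the pictures are not rectified: a ray, as slopes to the right and down, at radius r is drawn at 1 + k1 r^2 times it, then the intrinsics apply), "view" (4x4, takes a point from world to camera coordinates); the wrist camera has in their place "hand_eye" (4x4, takes a point from camera to tool coordinates, whose origin is the TCP and whose axes are the tool frame's). Camera axes: x right, y down, z forward; pixel columns grow to the right and rows downward; lengths in m; the calibration is good to about 2 mm. A picture is of the moment at which its call begins: read the wrist's pose just before it.
- job_done(): hands the job in, once; it reports no verdict.
Trained networks look in the newest picture that a camera, given by its name, has taken for a name from the list of things; names that differ only in an ending like _2 or _b are one class to them, and where a whole thing is asked for, a point or a joint stands for the part that bears it (a point fixed in the world has none). Each returns a list of dicts, best first, with "conf" (0 to 1); they miss things now and then, are a little off and sometimes report something else, mostly with a low value. They report only what shows in the picture. A call takes as long as a camera call.
- boxes_of(thing, camera): "extent" ([left, top, right, bottom] in pixels, round what is visible of it).
- masks_of(thing, camera): "mask" (400x640 bool, what is visible of it) and "extent" ([left, top, right, bottom] in pixels, round what is visible of it).
The state is a dict: "t": time; "q": joint angles; "qd": joint speeds; "joint_efforts": joint torques, N m; "eef_pos": TCP position; "ee_rot": TCP orientation; "force": force on the tool from outside, world axes, zero at the start; "moment": the same for the moment, N m; "width": finger opening in m.
Only numpy, scipy, OpenCV 4.12 (cv2) and the standard library are available. Lean on these libraries where they do the work, as an engineer would, in place of code of your own. Each camera call takes 0.05 s, during which the arm holds its last target.

## Task

Open the lens lockbox: set the left dial to 3 and the right dial to 7 and push each one down until it drops fully home, then slide the cover to the left, all the way open. The dials are worn, so each may only drop a little to one side or the other of its number: feel for the spot with light pressure, and do not force a dial or the cover. Leave the things lying around the box where they are.

Things in the scene. Friction and masses are not known exactly. Their poses are not given: they have to be found in the camera images.
- lockbox: Grey steel lockbox fixed to the bench, 174 (x) x 274 (y) x 70 mm high. Origin under its middle at bench height; at yaw 0 x points away from the robot, y left, z up. Near half: dark deck (69.5 mm high) with two dials, axes at x = -42, y = +66 and -66 mm. Far half: a compartment at the right with a lens jar fixed in it, under a sliding cover.
- dial_l_grip (a point): Centre of the top of the left (+y) dial's black grip bar, on its turning axis. Bar 40 x 12 x 24 mm high on a steel disc 49 mm across (disc top 24 mm below this point; box deck 36 mm below while the dial is up, 25 mm when down); take it from above across the 12 mm. The white line on half of the bar's top is the pointer; the point's x axis points along the pointer, z up.
- dial_l (a joint): Angle of the left (+y) dial, rad, clockwise from above; 0 = pointer at 0 = lockbox +x. Numbers 0 to 9 run clockwise, 0.628 rad apart (3 = 1.885, 7 = 4.398). Friction 0.03 N m; starts within 1.3 rad of its code number 3. The gate where it can drop lies up to 0.26 rad to either side of that number (unseen, new each time) and is 0.15 rad wide in all (0.07 to each side of its middle).
- press_l (a joint): How far the left (+y) dial is pushed down, m: 0 = up (start), 0.011 = fully home, where it stops and stays (2.5 N of friction holds it up or down). Away from the gate a key under it meets a sprung shoulder after 1.5 mm (2.5 N per mm) and bottoms hard at about 6 mm; in the gate it goes the full 11 mm against friction alone and then cannot be turned.
- seat_l: Hidden sprung shoulder inside the box under the left (+y) dial, origin on the dial's axis at bench height. The key presses on it when the dial is pushed away from its gate, and on the gate's sides if the dial is turned when down. More than 20 N here counts as forcing.
- dial_r_grip (a point): Centre of the top of the right (-y) dial's black grip bar, on its turning axis. Bar 40 x 12 x 24 mm high on a steel disc 49 mm across (disc top 24 mm below this point; box deck 36 mm below while the dial is up, 25 mm when down); take it from above across the 12 mm. The white line on half of the bar's top is the pointer; the point's x axis points along the pointer, z up.
- dial_r (a joint): Angle of the right (-y) dial, rad, clockwise from above; 0 = pointer at 0 = lockbox +x. Numbers 0 to 9 run clockwise, 0.628 rad apart (3 = 1.885, 7 = 4.398). Friction 0.03 N m; starts within 1.3 rad of its code number 7. The gate where it can drop lies up to 0.26 rad to either side of that number (unseen, new each time) and is 0.15 rad wide in all (0.07 to each side of its middle).
- press_r (a joint): How far the right (-y) dial is pushed down, m: 0 = up (start), 0.011 = fully home, where it stops and stays (2.5 N of friction holds it up or down). Away from the gate a key under it meets a sprung shoulder after 1.5 mm (2.5 N per mm) and bottoms hard at about 6 mm; in the gate it goes the full 11 mm against friction alone and then cannot be turned.
- seat_r: Hidden sprung shoulder inside the box under the right (-y) dial, origin on the dial's axis at bench height. The key presses on it when the dial is pushed away from its gate, and on the gate's sides if the dial is turned when down. More than 20 N here counts as forcing.
- cover (a joint): Travel of the sliding cover, m, toward the lockbox's +y (left): 0 = closed (start), 0.075 = end stop, fully open. About 1.5 N of friction. Blocked after 2 mm by any dial that is not down by at least 9 mm.
- cover_grip (a point): Centre of the top of the cover's black grip ridge, 36 (along the lockbox's x) x 14 (along y) x 24 mm high, standing on the aluminium cover 24 mm below this point. It starts at x = 43.5, y = -65, z = 100 mm in the lockbox's frame and moves with the cover.
- lock_bar: Hidden steel bar under the cover, fixed to it, origin as the lockbox's while closed; it meets the dials' stops when the cover is pulled while locked. More than 20 N here counts as forcing.
- film_can: Black film canister, 34 mm diameter, 51 mm high, upright; loose bystander beside the box, origin at the centre of its underside. To be left alone.
- dropper: Brown dropper bottle with a black bulb, 32 mm diameter, 89 mm high, upright; loose bystander beside the box, origin at the centre of its underside. To be left alone.
- brush: Flat brush with a wooden back, lying, 51 x 85 x 12 mm; loose bystander beside the box, origin at the centre of its underside. To be left alone.
- marker: Pale marker pen with a black cap, lying, 15 x 122 x 18 mm; loose bystander beside the box, origin at the centre of its underside. To be left alone.

How it is judged:
By the outcome, as a careful person would: the job done as asked, in the order asked, and still so for the second after the job is handed in, with the robot touching nothing.
It also fails if it takes over 72 s, if anything falls off the work surface, if the arm or the gripper's body presses on something with over 40 N, if the wrist force passes 120 N, or if a joint passes its speed limit or range.

## Working session

There is one attempt and no reset: what is moved stays moved. The work goes in short steps, Python scripts to look and compute and a tool call to move; the robot and the scene stay as the last step left them, time stands still between calls to the robot, and variables do not carry over. Pictures are saved under pics/ and viewed, and the job is handed in when it is done.

Besides the shell and the picture viewer there is one more tool, called after ">>>" in YAML: its name, and indented under it one key for each argument. step_arm: Moves the arm, as the interface text tells. Its arguments: {"type":"object","properties":{"deltas":{"type":"array"},"squeeze":{"type":"number"}},"required":["deltas"]}

```bash
ls; mkdir -p pics
python3 - <<'E'
from station import *
import cv2
print(get_state())
for n in ("scene","side"):
    f=grab_frame(n); cv2.imwrite(f"pics/{n}0.png",f["pixels"][:,:,::-1]); print(n,f["fx"],f["cx"],f["cy"],f["k1"],f["view"])
    for th in ("lockbox","dial_l_grip","dial_r_grip","cover_grip","film_can","dropper","brush","marker"):
        print(th,[(b["conf"],b["extent"]) for b in boxes_of(th,n)][:3])
E
```

```text
pics
{'t': 0.0, 'q': array([-1.02792813e+00,  3.59354146e-01,  1.10705385e-02, -3.77726507e-04,
       -1.22407623e+00, -2.88077265e-01]), 'qd': array([ 2.59780783e-03, -3.32872079e-04, -1.62468547e-03, -9.37778251e-04,
       -7.02954720e-05, -3.39179543e-04]), 'joint_efforts': array([-1.87415446e-05, -5.82722068e+01,  2.93061233e+01,  6.99689895e+00,
        6.94057730e-03, -1.61921876e-04]), 'eef_pos': array([ 0.16998715, -0.65277556,  0.24264394]), 'ee_rot': array([0.06478388, 1.56919299, 1.8902425 ]), 'force': array([ 0.58958022, -0.0551563 ,  0.27468549]), 'moment': array([0.0394192 , 0.02602894, 0.01326827]), 'width': 0.08737191227970821}
scene 520.3311270851398 319.423442943891 203.4209236101729 -0.08553833604930741 [[-0.59153599 -0.80610409 -0.01677382  0.23534422]
 [-0.48337106  0.3712051  -0.79281725  0.34336227]
 [ 0.64531976 -0.46087196 -0.60922857  0.80711417]
 [ 0.          0.          0.          1.        ]]
lockbox [(0.83, [242.7, 166.0, 374.3, 274.8])]
dial_l_grip [(0.97, [297.0, 207.7, 317.7, 231.5])]
dial_r_grip [(0.79, [339.1, 181.9, 359.1, 203.8]), (0.69, [298.
[... 457 characters left out ...]
 0.9469151  -0.32147591  0.00224489 -0.4941655 ]
 [-0.18028554 -0.53679107 -0.82422841  0.10792916]
 [ 0.26617461  0.7800696  -0.56625303  0.8460715 ]
 [ 0.          0.          0.          1.        ]]
lockbox [(0.83, [280.3, 171.1, 403.5, 278.2])]
dial_l_grip [(0.55, [298.4, 185.4, 318.4, 201.8])]
dial_r_grip [(0.65, [324.5, 210.4, 346.8, 235.0])]
cover_grip [(0.67, [340.7, 196.1, 398.8, 234.6]), (0.19, [262.3, 235.7, 291.2, 266.1])]
film_can [(0.75, [378.3, 253.9, 394.7, 280.3])]
dropper [(0.94, [296.3, 254.9, 310.1, 288.7]), (0.7, [300.4, 182.2, 317.2, 203.3])]
brush [(0.95, [262.5, 238.9, 289.7, 264.9]), (0.57, [298.3, 188.2, 319.0, 209.1])]
marker [(0.76, [251.6, 207.7, 275.1, 239.3])]
```

Run:
```python
import cv2,numpy as np
a=cv2.imread("pics/scene0.png")[140:310,220:400];b=cv2.imread("pics/side0.png")[150:310,230:430]
cv2.imwrite("pics/c1.png",cv2.resize(a,None,fx=3.5,fy=3.5,interpolation=cv2.INTER_CUBIC))
cv2.imwrite("pics/c2.png",cv2.resize(b,None,fx=3.5,fy=3.5,interpolation=cv2.INTER_CUBIC))
```

```text
(no output)
```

View pics/c1.png

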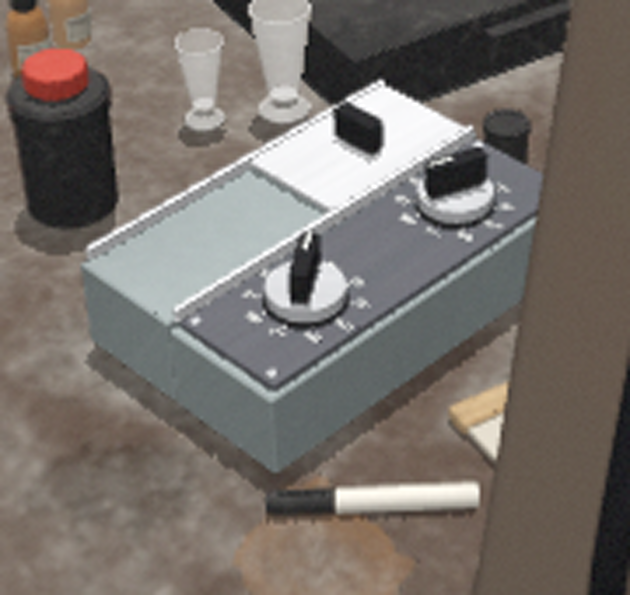

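View pics/c2.png

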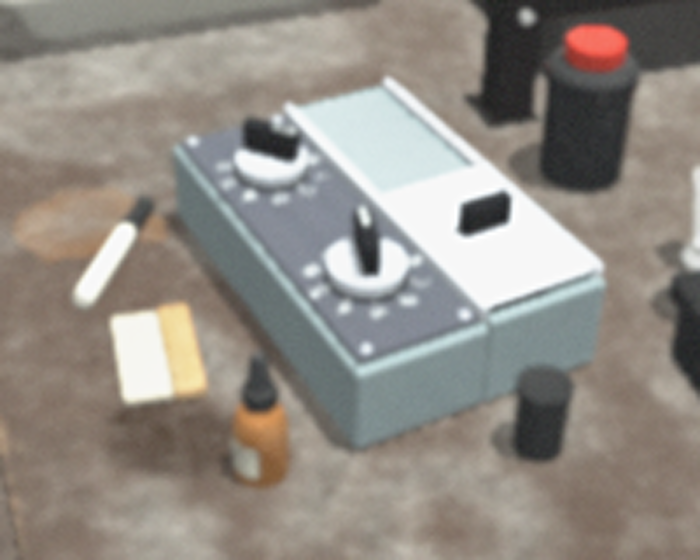

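View pics/side0.png

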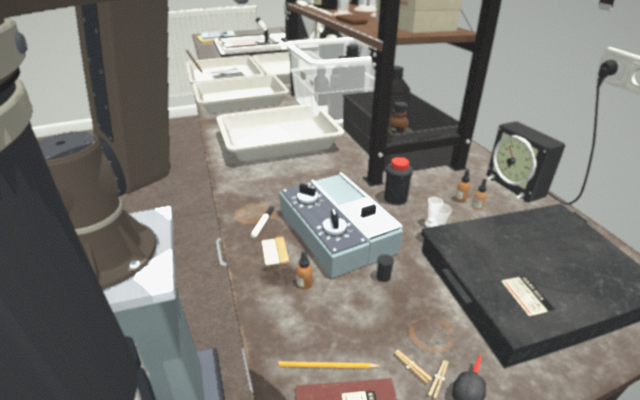

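```bash
cat > h.py <<'E'
from station import *
import cv2,numpy as np
from scipy.spatial.transform import Rotation as R
def rays(f,uv):
    K=np.array([[f["fx"],0,f["cx"]],[0,f["fy"],f["cy"]],[0,0,1.]])
    return cv2.undistortPoints(np.asarray(uv,float).reshape(-1,1,2),K,np.array([f["k1"],0,0,0,0.])).reshape(-1,2)
def cam2world(f,st=None):
    if "view" in f: return np.linalg.inv(f["view"])
    T=np.eye(4);T[:3,:3]=R.from_euler("xyz",st["ee_rot"]).as_matrix();T[:3,3]=st["eef_pos"]
    return T@f["hand_eye"]
def cloud(f,st=None):
    h,w=f["range_z"].shape
    u,v=np.meshgrid(np.arange(w),np.arange(h))
    n=rays(f,np.stack([u.ravel(),v.ravel()],1)); z=f["range_z"].ravel().astype(float)
    P=np.c_[n*z[:,None],z]; C=cam2world(f,st)
    W=P@C[:3,:3].T+C[:3,3]; W[z<=0]=np.nan
    return W.reshape(h,w,3)
def proj(f,P,st=None):
    M=np.linalg.inv(cam2world(f,st)); K=np.array([[f["fx"],0,f["cx"]],[0,f["fy"],f["cy"]],[0,0,1.]])
    return cv2.projectPoints(np.asarray(P,float).reshape(-1,1,3),cv2.Rodrigues(M[:3,:3])[0],M[:3,3],K,np.array([f["k1"],0,0,0,0.]))[0].reshape(-1,2)
E
python3 - <<'E'
from h import *
for n in("scene","side"):
    f=grab_frame(n);W=cloud(f); np.save(f"{n}W.npy",W)
    m=masks_of("lockbox",n)[0]["mask"]; P=W[m]; P=P[np.isfinite(P[:,0])]
    T=P[(P[:,2]>.055)&(P[:,2]<.085)]
    print(n,len(P),len(T),np.median(T[:,2]),cv2.minAreaRect((T[:,:2]*1000).astype(np.float32)))
    for th in ("dial_l_grip","dial_r_grip","cover_grip","film_can","dropper","brush","marker"):
        for b in masks_of(th,n)[:1]:
            Q=W[b["mask"]];Q=Q[np.isfinite(Q[:,0])]
            print(th,b["conf"],np.median(Q,0).round(3),Q.min(0).round(3),Q.max(0).round(3))
E
```

```text
scene 8847 6260 0.06966709287795608 ((529.6134033203125, -85.97409057617188), (179.02206420898438, 276.05377197265625), 8.621760368347168)
dial_l_grip 0.74 [ 0.471 -0.024  0.083] [ 0.454 -0.069  0.068] [ 0.517 -0.004  0.109]
dial_r_grip 0.85 [ 0.493 -0.153  0.086] [ 0.474 -0.182  0.073] [ 0.518 -0.134  0.109]
cover_grip 0.67 [ 0.577 -0.138  0.076] [ 0.536 -0.282 -0.001] [ 0.683 -0.077  0.103]
film_can 0.69 [ 0.566 -0.262  0.048] [ 0.515 -0.335 -0.003] [ 0.647 -0.22   0.07 ]
brush 0.59 [ 0.385 -0.086  0.011] [ 0.359 -0.113  0.003] [ 0.4   -0.075  0.015]
marker 0.84 [0.369 0.005 0.012] [ 0.334 -0.049  0.001] [0.406 0.056 0.021]
side 7948 5410 0.06805140920824676 ((531.2574462890625, -90.11807250976562), (176.997802734375, 278.1519470214844), 8.95214557647705)
dial_l_grip 0.59 [ 0.476 -0.04   0.083] [ 0.455 -0.057  0.067] [0.509 0.011 0.106]
dial_r_grip 0.65 [ 0.495 -0.172  0.081] [ 0.475 -0.186  0.067] [ 0.527 -0.099  0.107]
cover_grip 0.56 [ 0.581 -0.157  0.075] [ 0.539 -0.215  0.07 ] [ 0.631 -0.084  0.1  ]
film_can 0.96 [ 0.567 -0.274  0.039] [ 0.555 -0.282  0.001] [ 0.587 -0.251  0.053]
dropper 0.66 [ 0.408 -0.241  0.039] [ 0.394 -0.249 -0.003] [ 0.437 -0.182  0.087]
brush 0.58 [ 0.375 -0.123  0.008] [ 0.347 -0.164 -0.003] [ 0.406 -0.07   0.013]
marker 0.45 [ 0.367 -0.014  0.011] [ 0.335 -0.054 -0.002] [0.41  0.046 0.017]
```

Run:
```python
from h import *
s=get_state();M=R.from_euler("xyz",s["ee_rot"]).as_matrix();print(M.round(3))
print("zdir yaw",np.degrees(np.arctan2(M[1,2],M[0,2])))
d=np.array([.50,-.09,.27])-s["eef_pos"];print((M.T@d*100).round(1))
f=grab_frame("wrist");print(f["hand_eye"].round(3),f["fx"])
cv2.imwrite("pics/w0.png",f["pixels"][:,:,::-1])
# obstacles: cloud of points higher than 0.12 within x<.9
for n in("scene","side"):
    W=np.load(f"{n}W.npy").reshape(-1,3);W=W[np.isfinite(W[:,0])]
    m=(W[:,2]>.12)&(W[:,0]>.3)&(W[:,0]<.95)&(abs(W[:,1])<.6)
    H,xe,ye=np.histogram2d(W[m,0],W[m,1],bins=[np.arange(.3,1,.05),np.arange(-.6,.65,.1)])
    print(n);print(H.astype(int))
```

```text
[[-0.    -0.968 -0.252]
 [ 0.    -0.252  0.968]
 [-1.    -0.     0.   ]]
zdir yaw 104.59941396427243
[ -2.6 -46.1  46.2]
[[ 0.    -0.271  0.963 -0.14 ]
 [ 0.    -0.963 -0.271  0.073]
 [ 1.     0.    -0.    -0.   ]
 [ 0.     0.     0.     1.   ]] 277.4333575581438
scene
[[   0    0    0    0    0    0    0    0    0    0    0    0]
 [   0    0    0    0    0    0    0    0    0    0    0    0]
 [   0    0    0    0    0    0    0    0    0    0    0    0]
 [   0    0    0    0    0    0    0    0    0    0    0    0]
 [   0    0    0    0    0    0    0    0    0    0    0    0]
 [   0    0    0    0    0    0    0    0    0    0    0    0]
 [   0    0    0    0    0    0    0    0    0    0    0    0]
 [   0    0    0    0    0    0  411  905  513  632  159    0]
 [   0    0    0    0    0    1 1651 2015  752 1291  284    0]
 [   0    0    0    0    0    0    0  669  858  566  386    0]
 [   0    0    0    0    0    0    0 1435 3763 3053   67    0]
 [   0    0    0    0    0    0    0  192  467 1935  709    0]
 [   0    0    0    0    0    0    0  124    0  547  229    0]]
side
[[   0    0    0    0    0    0    0    0    0    0    0    0]
 [   0    0    0    0    0    0    0    0    0    0    0    0]
 [   0    0    0    0    0    0    0    0    0    0    0    0]
 [   0    0    0    0    0    0    0    0    0    0    0    0]
 [   0    0    0    0    0    0    0    0    0    0    0    0]
 [   0    0    0    0    0    0    0    0    0    0    0    0]
 [   0    0    0    0    0    0    0    0    0    0    0    0]
 [   0    0    0    0    0    0   96  250   92   27   53  540]
 [   0    0    0    0    0    0 2457  271  140  289  100  561]
 [   0    0    0    0    0    0    0  222   88  159  102  581]
 [   0    0    0    0    0    0    0  818  196   99   70  469]
 [   0    0    0    0    0    0    0  751  227  109   80  485]
 [   0    0    0    0    0    0    0  712    0  402    0  158]]
```

>>> step_arm:
  deltas:
    - [-0.3,-2.5,2.5,0,0]
    - [-0.6,-5,5,0,0]
    - [-0.9,-7.5,7.5,0,0]
    - [-1,-10,10,0,0]
    - [-1,-12.5,12.5,0,0]
    - [-1,-15,15,0,0]
    - [-1,-17.5,17.5,0,0]
    - [-1,-20,20,0,0]
    - [-1,-22.5,22.5,0,0]
    - [-1,-25,25,0,0]

```text
t: 2.68
eef_pos: [0.3496, -0.3467, 0.2539]
ee_rot: [-2.231, 1.57, -0.406]
force: [0.7, -0.1, -0.3]
width: 0.0876
```

>>> step_arm:
  deltas:
    - [0,-2.4,2.4,-6,0]
    - [0,-4.8,4.8,-12,0]
    - [0,-7.2,7.2,-18,0]
    - [0,-9.6,9.6,-24,0]
    - [0,-12,12,-30,0]
    - [0,-14.4,14.4,-36,0]
    - [0,-17,17,-42,0]
    - [0,-19,19,-48,0]
    - [0,-21,21,-54,0]
    - [0,-21,21,-60,0]

```text
t: 3.52
eef_pos: [0.5016, -0.0888, 0.2536]
ee_rot: [-2.659, 1.57, 0.221]
force: [-0.3, -0.1, 1.6]
width: 0.0875
```

Run:
```python
from h import *
import pickle
s=get_state();print(s["t"],s["eef_pos"],s["ee_rot"],s["qd"].round(3))
f=grab_frame("wrist");pickle.dump((s,f),open("w1.pkl","wb"))
cv2.imwrite("pics/w1.png",f["pixels"][:,:,::-1])
W=cloud(f,s)
c,yaw=np.array([.530,-.088]),np.radians(8.8)
Rz=np.array([[np.cos(yaw),-np.sin(yaw)],[np.sin(yaw),np.cos(yaw)]])
m=masks_of("lockbox","wrist")
T=W.reshape(-1,3);T=T[np.isfinite(T[:,0])]
T=T[(T[:,2]>.062)&(T[:,2]<.08)&(abs(T[:,0]-.53)<.16)&(abs(T[:,1]+.09)<.2)]
print(len(T),np.median(T[:,2]),cv2.minAreaRect((T[:,:2]*1000).astype(np.float32)))
# overlay
for th in ("dial_l_grip","dial_r_grip","cover_grip"):
    print(th,[(b["conf"],b["extent"]) for b in boxes_of(th,"wrist")])
im=f["pixels"][:,:,::-1].copy()
for x,y,z in [(-87,-137,69.5),(-87,137,69.5),(87,137,70),(87,-137,70),(-42,66,106),(-42,-66,106),(43.5,-65,100)]:
    p=np.r_[c+Rz@np.array([x,y])/1000,z/1000]
    uv=proj(f,p,s)[0];print(uv.round(1));cv2.circle(im,tuple(int(k) for k in uv.round()),3,(0,0,255),1)
cv2.imwrite("pics/w1o.png",im)
```

```text
3.5167 [ 0.50157522 -0.08883534  0.25359177] [-2.65945679  1.5697519   0.22141549] [-4.800e-02 -1.900e-02 -3.300e-02  1.000e-03 -1.400e-02  1.315e+00]
26438 0.06831891251061509 ((566.412841796875, -106.23475646972656), (334.5996398925781, 294.43878173828125), 82.1890640258789)
dial_l_grip [(0.68, [330.4, 205.0, 372.3, 249.0])]
dial_r_grip [(0.64, [286.9, 102.3, 329.2, 147.0])]
cover_grip [(0.69, [189.1, 92.3, 295.1, 217.8])]
[320.8  42.7]
[406.5 258.8]
[285.2 305.3]
[178.6 112.5]
[357.1 236.5]
[308.1 124.8]
[235.3 159.3]
```

View pics/w1o.png

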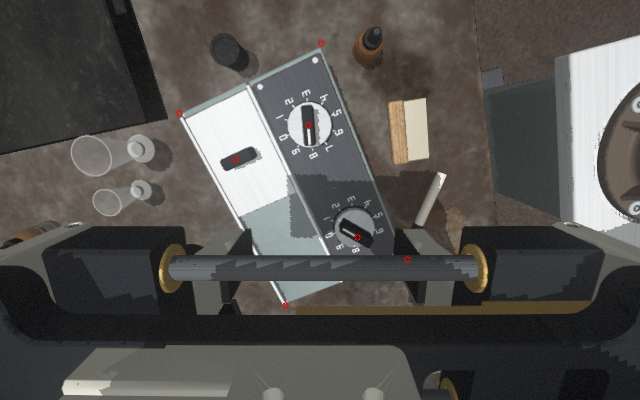

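>>> step_arm:
  deltas:
    - [0,-2,0,0,0]
    - [0,-4,0,0,0]
    - [0,-6,0,0,0]
    - [0,-6,0,0,0]
    - [0,-6,0,0,0]
    - [0,-6,0,0,0]
    - [0,-6,0,0,0]
    - [0,-6,0,0,0]
    - [0,-6,0,0,0]
    - [0,-6,0,0,0]

```text
t: 4.6
eef_pos: [0.5152, -0.0347, 0.2536]
ee_rot: [-2.64, 1.571, 0.232]
force: [-0.4, -0.1, -0.5]
width: 0.0877
```

```bash
cat > look.py <<'E'
from h import *
import pickle,sys
s=get_state();print(s["t"],s["eef_pos"],s["ee_rot"],s["qd"].round(3))
f=grab_frame("wrist");pickle.dump((s,f),open("w2.pkl","wb"))
c,yaw=np.array([.530,-.088]),np.radians(8.8)
Rz=np.array([[np.cos(yaw),-np.sin(yaw)],[np.sin(yaw),np.cos(yaw)]])
for th in ("dial_l_grip","dial_r_grip","cover_grip"):
    print(th,[(b["conf"],b["extent"]) for b in boxes_of(th,"wrist")])
im=f["pixels"][:,:,::-1].copy()
for x,y,z in [(-87,-137,69.5),(-87,137,69.5),(87,137,70),(87,-137,70),(-42,66,106),(-42,-66,106),(43.5,-65,100)]:
    p=np.r_[c+Rz@np.array([x,y])/1000,z/1000]
    uv=proj(f,p,s)[0];print(uv.round(1));cv2.circle(im,tuple(int(k) for k in uv.round()),2,(0,0,255),1)
cv2.imwrite("pics/"+sys.argv[1],cv2.resize(im[0:300,120:480],None,fx=2,fy=2,interpolation=cv2.INTER_CUBIC))
E
python3 look.py w2.png
```

```text
4.6 [ 0.51516003 -0.03468712  0.2536188 ] [-2.63976844  1.57068792  0.23216559] [ 0.004  0.001  0.    -0.001 -0.     0.001]
dial_l_grip [(0.98, [332.8, 159.9, 374.4, 202.8])]
dial_r_grip [(0.6, [282.2, 43.6, 329.3, 95.3])]
cover_grip [(0.76, [175.7, 36.3, 293.0, 173.3]), (0.56, [281.1, 42.3, 329.6, 95.2])]
[317.9 -18.8]
[409.8 217.3]
[283.7 269.1]
[169.7  59.5]
[357.9 187.7]
[305.1  64.3]
[229.  104.7]
```

View pics/w2.png

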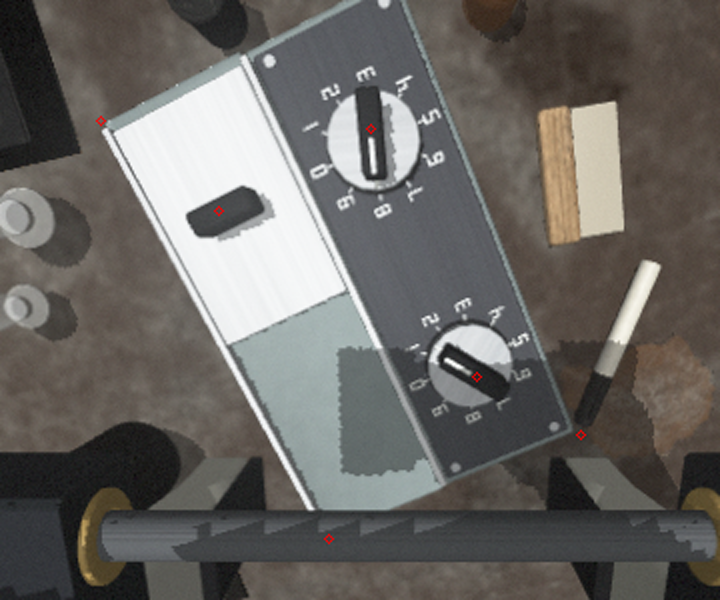

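```bash
cat > fit.py <<'E'
from h import *
import pickle
from scipy.optimize import least_squares
s,f=pickle.load(open("w2.pkl","rb"));W=cloud(f,s)
obs=[((-42,66,106),(475,373)),((-42,-66,106),(370,133)),((-42,66,81.5),(470,365)),((-42,-66,81.5),(375,140)),((43.5,-65,100),(225,211)),((-87,137,69.5),(572,430)),((87,-137,70),(106,129))]
P=np.array([o[0] for o in obs])/1e3;U=np.array([o[1] for o in obs])/2.+[120,0]
def w(p):
    Rm=R.from_euler("z",p[2]).as_matrix();return P@Rm.T+[p[0],p[1],0]
r=least_squares(lambda p:(proj(f,w(p),s)-U).ravel(),[.53,-.088,.153],loss="soft_l1")
print(r.x,np.degrees(r.x[2]));print((proj(f,w(r.x),s)-U).round(1));print(w(r.x).round(4))
for nm,i in(("L",0),("R",1),("C",4)):
    c=w(r.x)[i]
    for zl,zh in((.094 if i!=4 else .09,.115),):
        m=(np.hypot(W[...,0]-c[0],W[...,1]-c[1])<.032)&(W[...,2]>zl)&(W[...,2]<zh)
        Q=W[m];rect=cv2.minAreaRect((Q[:,:2]*1000).astype(np.float32))
        u,S,vt=np.linalg.svd(Q[:,:2]-Q[:,:2].mean(0));print(nm,len(Q),Q.mean(0).round(4),np.median(Q[:,2]),rect,"axis yaw",np.degrees(np.arctan2(vt[0,1],vt[0,0])))
M=R.from_euler("xyz",s["ee_rot"]).as_matrix();print("zyaw",np.degrees(np.arctan2(M[1,2],M[0,2])), s["q"])
E
python3 fit.py
```

```text
[ 0.52960861 -0.08701025  0.16026155] 9.182310642508599
[[ 1.3  1.6]
 [ 0.2 -1.3]
 [ 1.1  0.6]
 [-0.8 -0.2]
 [-3.   0.5]
 [ 4.8  2.3]
 [-3.  -3.2]]
[[ 0.4776 -0.0286  0.106 ]
 [ 0.4987 -0.1589  0.106 ]
 [ 0.4776 -0.0286  0.0815]
 [ 0.4987 -0.1589  0.0815]
 [ 0.5829 -0.1442  0.1   ]
 [ 0.4219  0.0344  0.0695]
 [ 0.6374 -0.2084  0.07  ]]
L 442 [ 0.4796 -0.0304  0.1037] 0.10424115609255671 ((479.449951171875, -29.37210464477539), (12.078535079956055, 39.65899658203125), 43.8265495300293) axis yaw 133.76996766765905
R 574 [ 0.4993 -0.1591  0.1043] 0.10447768374474539 ((499.47576904296875, -159.38145446777344), (39.62031936645508, 12.095333099365234), 79.27909851074219) axis yaw 79.37748342576107
C 513 [ 0.5819 -0.1448  0.0979] 0.09821586493343099 ((582.580810546875, -145.0276336669922), (35.82968521118164, 13.466105461120605), 9.248347282409668) axis yaw 9.279934644443912
zyaw 164.54969846737572 [ 3.13367619e-01  8.91126612e-02 -3.17501847e-01  9.57458422e-06
 -1.16407376e+00 -5.83030036e-01]
```

>>> step_arm:
  deltas:
    - [0,0.1,0.7,-7,0]
    - [2,0.2,1.4,-14,0]
    - [4,0.4,2.1,-21,0]
    - [6,0.4,2.8,-28,0.3]
    - [8,0.4,3.6,-35,0.5]
    - [9,0.4,3.6,-42,0.5]
    - [10,0.4,3.6,-49,0.5]
    - [10,0.4,3.6,-56,0.5]
    - [10,0.4,3.6,-59.2,0.5]
    - [10,0.4,3.6,-59.2,0.5]

```text
t: 5.63
eef_pos: [0.4795, -0.0285, 0.1534]
ee_rot: [-0.235, 1.57, -2.609]
force: [-1.2, 0.3, -0.1]
width: 0.0468
```

```bash
cat > go.py <<'E'
from h import *
import sys
x,y,z,yaw=map(float,sys.argv[1:5])
s=get_state();M=R.from_euler("xyz",s["ee_rot"]).as_matrix();cy=np.degrees(np.arctan2(M[1,2],M[0,2]))
d=M.T@(np.array([x,y,z])-s["eef_pos"])*100
print("delta",d.round(2),"zyaw",cy.round(2),"roll",((cy-yaw+180)%360-180).round(2),"q",s["q"].round(2),"F",s["force"].round(2),"w",s["width"])
E
python3 go.py .4794 -.0294 .1025 223.8
python3 - <<'E'
from h import *
f=grab_frame("side");cv2.imwrite("pics/s2.png",cv2.resize(f["pixels"][120:300,220:440,::-1],None,fx=3,fy=3))
E
```

```text
delta [5.09 0.06 0.06] zyaw -136.05 roll 0.15 q [ 0.35  0.12 -0.53  0.   -0.92  0.42] F [-1.21  0.33 -0.08] w 0.04680704785369723
```

View pics/s2.png

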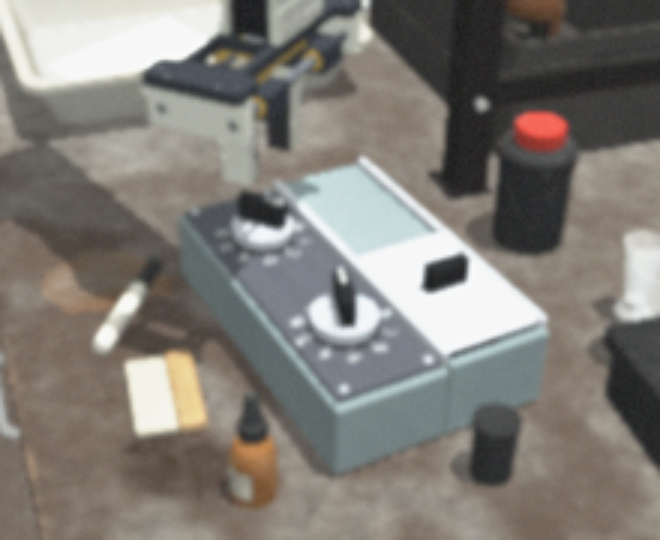

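Gripper sits open over the left dial, and nothing is in the way. I'll descend and close.

>>> step_arm:
  deltas:
    - [1.5,0.06,0.06,0,0.5]
    - [3,0.06,0.06,0,0.5]
    - [4.2,0.06,0.06,0,0.5]
    - [5.1,0.06,0.06,0,0.5]
    - [5.1,0.06,0.06,0,0.6]
    - [5.1,0.06,0.06,0,0.8]
    - [5.1,0.06,0.06,0,1]
    - [5.1,0.06,0.06,0,1]
    - [5.1,0.06,0.06,0,1]
    - [5.1,0.06,0.06,0,1]
  squeeze: 25

```text
t: 6.52
eef_pos: [0.4797, -0.0294, 0.1031]
ee_rot: [2.61, 1.57, 0.233]
force: [0.1, -0.8, 1.3]
width: 0.0115
```

>>> step_arm:
  deltas:
    - [0,0,0,5,1]
    - [0,0,0,10,1]
    - [0,0,0,15,1]
    - [0,0,0,20,1]
    - [0,0,0,25,1]
    - [0,0,0,30,1]
    - [0,0,0,35,1]
    - [0,0,0,39.5,1]
    - [0,0,0,39.5,1]
    - [0,0,0,39.5,1]

```text
t: 7.35
eef_pos: [0.4791, -0.0297, 0.1027]
ee_rot: [0.45, 1.57, -2.614]
force: [-1.0, -1.1, 2.1]
width: 0.0117
```

>>> step_arm:
  deltas:
    - [0.05,0,0,0,1]
    - [0.1,0,0,0,1]
    - [0.15,0,0,0,1]
    - [0.2,0,0,0,1]
    - [0.25,0,0,0,1]
    - [0.3,0,0,0,1]
    - [0.3,0,0,0,1]
    - [0.3,0,0,0,1]
    - [0.3,0,0,0,1]
    - [0.3,0,0,0,1]

```text
t: 8.18
eef_pos: [0.4792, -0.0295, 0.0993]
ee_rot: [0.123, 1.57, -2.944]
force: [-2.3, -1.7, -0.9]
width: 0.0118
```

```bash
python3 go.py .4794 -.0294 .1025 223.8
```

```text
delta [-0.32 -0.01 -0.03] zyaw -175.71 roll -39.51 q [ 0.35  0.19 -0.6  -0.   -0.78 -0.27] F [-2.34 -1.66 -0.9 ] w 0.011813271348443235
```

>>> step_arm:
  deltas:
    - [0.05,0,0,0,1]
    - [0.1,0,0,0,1]
    - [0.1,0,0,0,1]
    - [0.1,0,0,0,1]
    - [0.1,0,0,0,1]
    - [0.1,0,0,0,1]
    - [0.1,0,0,0,1]
    - [0.1,0,0,0,1]
    - [0.1,0,0,0,1]
    - [0.1,0,0,0,1]

```text
t: 9.02
eef_pos: [0.4793, -0.0295, 0.0985]
ee_rot: [0.171, 1.57, -2.896]
force: [-2.7, -2.8, -0.8]
width: 0.012
```

Run:
```python
from h import *
for i in range(4):
    s=get_state();f=grab_frame("wrist");print(s["t"],s["force"].round(2),s["moment"].round(2),s["joint_efforts"].round(2),s["eef_pos"].round(4))
cv2.imwrite("pics/w3.png",f["pixels"][:,:,::-1])
f=grab_frame("side");cv2.imwrite("pics/s3.png",cv2.resize(f["pixels"][150:250,250:400,::-1],None,fx=5,fy=5,interpolation=cv2.INTER_CUBIC))
```

```text
9.0167 [-2.68 -2.81 -0.78] [-1.22  1.48  0.02] [ 1.450e+00 -3.823e+01  2.495e+01  5.280e+00  1.720e+00 -3.000e-02] [ 0.4793 -0.0295  0.0985]
9.0667 [-2.57 -2.49  0.27] [-1.22  1.48  0.02] [ 1.450e+00 -3.826e+01  2.499e+01  5.290e+00  1.730e+00 -3.000e-02] [ 0.4793 -0.0294  0.0985]
9.1167 [-2.86 -3.19  0.06] [-1.18  1.53  0.03] [ 1.460e+00 -3.829e+01  2.503e+01  5.300e+00  1.740e+00 -3.000e-02] [ 0.4793 -0.0294  0.0985]
9.1667 [-2.94 -2.65  0.15] [-1.21  1.5   0.01] [ 1.460e+00 -3.833e+01  2.507e+01  5.320e+00  1.750e+00 -3.000e-02] [ 0.4793 -0.0294  0.0985]
```

View pics/s3.png

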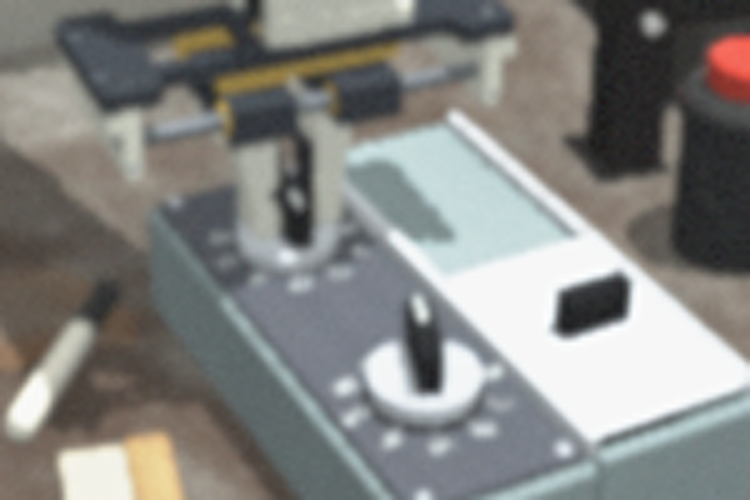

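>>> step_arm:
  deltas:
    - [0.05,0,0,0,1]
    - [0.1,0,0,0,1]
    - [0.12,0,0,0,1]
    - [0.12,0,0,0,1]
    - [0.12,0,0,0,1]
    - [0.12,0,0,0,1]
    - [0.12,0,0,0,1]
    - [0.12,0,0,0,1]
    - [0.12,0,0,0,1]
    - [0.12,0,0,0,1]

```text
t: 10.1
eef_pos: [0.4794, -0.0294, 0.0973]
ee_rot: [0.061, 1.571, -3.005]
force: [-4.3, -2.4, 0.9]
width: 0.0119
```

>>> step_arm:
  deltas:
    - [0.03,0,0,0,1]
    - [0.06,0,0,0,1]
    - [0.09,0,0,0,1]
    - [0.12,0,0,0,1]
    - [0.12,0,0,0,1]
    - [0.12,0,0,0,1]
    - [0.12,0,0,0,1]
    - [0.12,0,0,0,1]
    - [0.12,0,0,0,1]
    - [0.12,0,0,0,1]

```text
t: 10.93
eef_pos: [0.4794, -0.0294, 0.0961]
ee_rot: [0.07, 1.571, -2.996]
force: [-4.2, -2.8, 2.2]
width: 0.0115
```

Run:
```python
from h import *
s=get_state();print(s["force"].round(2),s["moment"].round(2),s["eef_pos"].round(4),s["joint_efforts"].round(2))
f=grab_frame("scene");cv2.imwrite("pics/s4.png",cv2.resize(f["pixels"][160:270,240:380,::-1],None,fx=5,fy=5,interpolation=cv2.INTER_CUBIC))
f=grab_frame("side");cv2.imwrite("pics/s5.png",cv2.resize(f["pixels"][150:250,250:400,::-1],None,fx=5,fy=5,interpolation=cv2.INTER_CUBIC))
```

```text
[-4.23 -2.75  2.23] [-1.2   1.78  0.07] [ 0.4794 -0.0294  0.0961] [ 1.520e+00 -3.803e+01  2.503e+01  5.260e+00  2.030e+00 -3.000e-02]
```

View pics/s5.png

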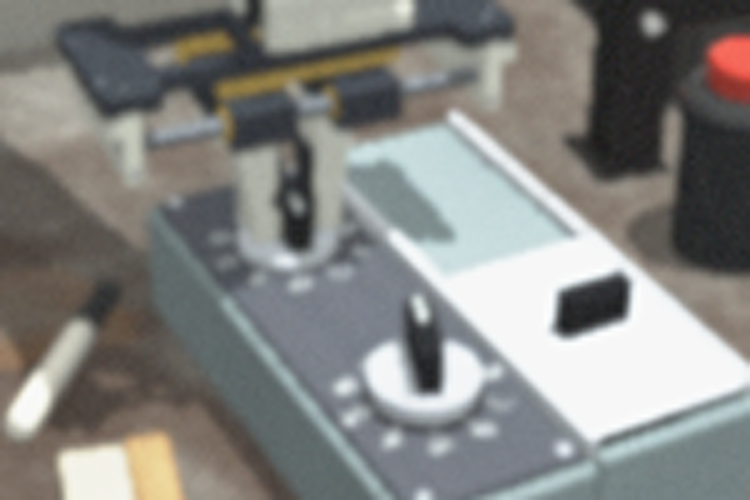

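View pics/s4.png

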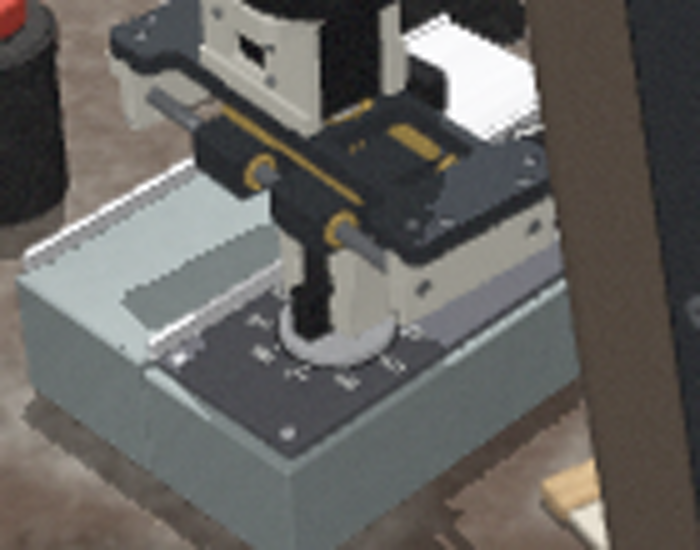

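>>> step_arm:
  deltas:
    - [0.05,0,0,0,1]
    - [0.1,0,0,0,1]
    - [0.15,0,0,0,1]
    - [0.2,0,0,0,1]
    - [0.25,0,0,0,1]
    - [0.3,0,0,0,1]
    - [0.35,0,0,0,1]
    - [0.35,0,0,0,1]
    - [0.35,0,0,0,1]
    - [0.35,0,0,0,1]

```text
t: 11.87
eef_pos: [0.4794, -0.0294, 0.0926]
ee_rot: [0.048, 1.571, -3.018]
force: [-3.6, -2.9, 0.9]
width: 0.0118
```

>>> step_arm:
  deltas:
    - [0.02,0,0,0,1]
    - [0.04,0,0,0,1]
    - [0.06,0,0,0,1]
    - [0.08,0,0,0,1]
    - [0.1,0,0,0,1]
    - [0.12,0,0,0,1]
    - [0.14,0,0,0,1]
    - [0.14,0,0,0,1]
    - [0.14,0,0,0,1]
    - [0.14,0,0,0,1]

```text
t: 12.7
eef_pos: [0.4797, -0.0294, 0.092]
ee_rot: [2.897, 1.57, -0.169]
force: [-6.6, -2.4, 9.2]
width: 0.0121
```

>>> step_arm:
  deltas:
    - [-0.08,0,0,0,1]
    - [-0.08,0,0,0,0.7]
    - [-0.08,0,0,0,0.5]
    - [-0.08,0,0,0,0.5]
    - [-0.08,0,0,0,0.5]
    - [-1,0,0,0,0.5]
    - [-2.5,0,0,0,0.5]
    - [-4.5,0,0,0,0.5]
    - [-6.5,0,0,0,0.5]
    - [-6.5,0,0,0,0.5]

```text
t: 13.53
eef_pos: [0.4821, -0.0288, 0.1608]
ee_rot: [-3.047, 1.564, 0.17]
force: [0.3, 0.8, 0.7]
width: 0.0436
```

```bash
python3 go.py .4994 -.1592 .16 169.3
python3 - <<'E'
from h import *
f=grab_frame("side");cv2.imwrite("pics/s6.png",cv2.resize(f["pixels"][150:270,250:410,::-1],None,fx=5,fy=5,interpolation=cv2.INTER_CUBIC))
W=cloud(f)
for c in((.4794,-.0294),(.4994,-.1592)):
    m=(np.hypot(W[...,0]-c[0],W[...,1]-c[1])<.018)&(W[...,2]<.12);Q=W[m];print(np.percentile(Q[:,2],[50,90,97]))
E
```

```text
delta [ 0.07 13.13 -0.73] zyaw -175.64 roll 15.06 q [ 0.35  0.11 -0.52  0.   -0.93 -0.27] F [0.3  0.79 0.68] w 0.043614888639275366
[0.08115676 0.09360565 0.09457169]
[0.08540024 0.10494565 0.10545247]
```

View pics/s6.png

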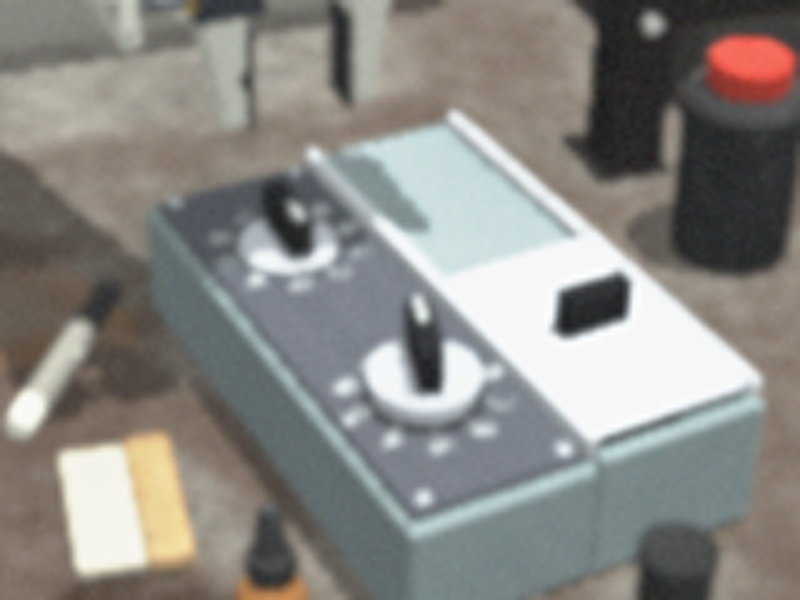

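>>> step_arm:
  deltas:
    - [0,2,-0.2,3,0.5]
    - [0,4,-0.4,6,0.5]
    - [0,6,-0.6,9,0.5]
    - [0,8,-0.7,12,0.5]
    - [0,10,-0.7,15,0.5]
    - [0,12,-0.7,15,0.5]
    - [0,13.1,-0.7,15,0.5]
    - [0,13.1,-0.7,15,0.5]
    - [0,13.1,-0.7,15,0.5]
    - [0,13.1,-0.7,15,0.5]

```text
t: 14.42
eef_pos: [0.4961, -0.1591, 0.1561]
ee_rot: [-0.549, 1.571, 2.405]
force: [-0.4, 0.3, -0.8]
width: 0.044
```

```bash
python3 go.py .4994 -.1592 .1025 169.3
```

```text
delta [ 5.36 -0.05 -0.32] zyaw 169.3 roll 0.0 q [ 0.07  0.18 -0.45 -0.   -0.94 -0.25] F [-0.41  0.27 -0.83] w 0.043953097328645455
```

>>> step_arm:
  deltas:
    - [1,-0.05,-0.3,0,0.5]
    - [2,-0.05,-0.3,0,0.5]
    - [3.2,-0.05,-0.3,0,0.5]
    - [4.4,-0.05,-0.3,0,0.5]
    - [5.3,-0.05,-0.3,0,0.5]
    - [5.3,-0.05,-0.3,0,0.6]
    - [5.3,-0.05,-0.3,0,0.8]
    - [5.3,-0.05,-0.3,0,1]
    - [5.3,-0.05,-0.3,0,1]
    - [5.3,-0.05,-0.3,0,1]

```text
t: 15.25
eef_pos: [0.4997, -0.1595, 0.1039]
ee_rot: [-2.934, 1.57, 0.021]
force: [-0.2, 0.5, -0.0]
width: 0.0162
```

```bash
python3 go.py .4994 -.1592 .1025 169.3
```

```text
delta [ 0.14 -0.03  0.04] zyaw 169.31 roll 0.01 q [ 0.07  0.25 -0.5   0.   -0.82 -0.25] F [-0.22  0.51 -0.  ] w 0.016199662339957656
```

>>> step_arm:
  deltas:
    - [0.1,0,0,0,1]
    - [0.1,0,0,0,1]
    - [0.1,0,0,-4,1]
    - [0.1,0,0,-8,1]
    - [0.1,0,0,-12,1]
    - [0.1,0,0,-16,1]
    - [0.1,0,0,-20,1]
    - [0.1,0,0,-25,1]
    - [0.1,0,0,-25,1]
    - [0.1,0,0,-25,1]

```text
t: 16.08
eef_pos: [0.4993, -0.1595, 0.1024]
ee_rot: [-2.498, 1.571, 0.891]
force: [-0.8, 1.4, 2.2]
width: 0.0119
```

>>> step_arm:
  deltas:
    - [0.05,0,0,0,1]
    - [0.1,0,0,0,1]
    - [0.15,0,0,0,1]
    - [0.2,0,0,0,1]
    - [0.25,0,0,0,1]
    - [0.3,0,0,0,1]
    - [0.35,0,0,0,1]
    - [0.35,0,0,0,1]
    - [0.35,0,0,0,1]
    - [0.35,0,0,0,1]

```text
t: 16.92
eef_pos: [0.4992, -0.1595, 0.0986]
ee_rot: [-0.483, 1.571, 2.908]
force: [-1.9, 1.6, 0.4]
width: 0.0117
```

```bash
python3 go.py .4994 -.1592 .1025 169.3;  python3 -c "
from h import *
s=get_state();print(s['moment'],s['eef_pos'])"
```

```text
delta [-0.39 -0.03 -0.03] zyaw -165.71 roll 24.99 q [ 0.07  0.26 -0.51 -0.   -0.81  0.18] F [-1.94  1.62  0.39] w 0.01171966274263255
[ 0.62783361  0.54545471 -0.04857759] [ 0.49920584 -0.15954815  0.09861316]
```

>>> step_arm:
  deltas:
    - [0.03,0,0,0,1]
    - [0.06,0,0,0,1]
    - [0.09,0,0,0,1]
    - [0.12,0,0,0,1]
    - [0.12,0,0,0,1]
    - [0.12,0,0,0,1]
    - [0.12,0,0,0,1]
    - [0.12,0,0,0,1]
    - [0.12,0,0,0,1]
    - [0.12,0,0,0,1]

```text
t: 17.75
eef_pos: [0.4993, -0.1596, 0.0975]
ee_rot: [-0.231, 1.571, -3.123]
force: [-1.8, 1.5, 1.0]
width: 0.0116
```

Run:
```python
from h import *
for i in range(4):
    s=get_state();f=grab_frame("side");print(s["force"].round(2),s["moment"].round(2),s["eef_pos"].round(4))
W=cloud(f)
cv2.imwrite("pics/s7.png",cv2.resize(f["pixels"][150:270,250:410,::-1],None,fx=5,fy=5,interpolation=cv2.INTER_CUBIC))
```

```text
[-1.79  1.47  1.03] [ 0.67  0.8  -0.01] [ 0.4993 -0.1596  0.0975]
[-1.82  1.64  1.27] [ 0.7   0.81 -0.01] [ 0.4993 -0.1596  0.0975]
[-0.77  2.42  1.37] [ 0.74  0.82 -0.01] [ 0.4993 -0.1596  0.0975]
[-1.61 -0.18  1.37] [ 0.67  0.79 -0.04] [ 0.4993 -0.1596  0.0975]
```

View pics/s7.png

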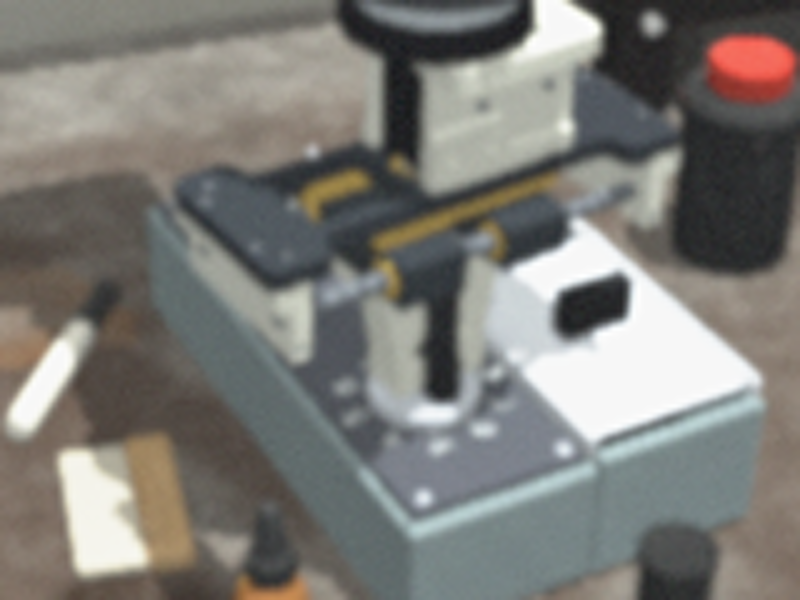

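>>> step_arm:
  deltas:
    - [0.03,0,0,0,1]
    - [0.06,0,0,0,1]
    - [0.09,0,0,0,1]
    - [0.1,0,0,0,1]
    - [0.1,0,0,0,1]
    - [0.1,0,0,0,1]
    - [0.1,0,0,0,1]
    - [0.1,0,0,0,1]
    - [0.1,0,0,0,1]
    - [0.1,0,0,0,1]

```text
t: 18.78
eef_pos: [0.4993, -0.1596, 0.0965]
ee_rot: [-0.6, 1.571, 2.792]
force: [-2.5, 1.8, 1.8]
width: 0.0119
```

>>> step_arm:
  deltas:
    - [0.03,0,0,0,1]
    - [0.06,0,0,0,1]
    - [0.08,0,0,0,1]
    - [0.08,0,0,0,1]
    - [0.08,0,0,0,1]
    - [0.08,0,0,0,1]
    - [0.08,0,0,0,1]
    - [0.08,0,0,0,1]
    - [0.08,0,0,0,1]
    - [0.08,0,0,0,1]

```text
t: 19.62
eef_pos: [0.4993, -0.1595, 0.0957]
ee_rot: [-1.047, 1.571, 2.344]
force: [-2.5, 1.6, 1.2]
width: 0.012
```

>>> step_arm:
  deltas:
    - [0.05,0,0,0,1]
    - [0.1,0,0,0,1]
    - [0.15,0,0,0,1]
    - [0.2,0,0,0,1]
    - [0.25,0,0,0,1]
    - [0.28,0,0,0,1]
    - [0.28,0,0,0,1]
    - [0.28,0,0,0,1]
    - [0.28,0,0,0,1]
    - [0.28,0,0,0,1]

```text
t: 20.45
eef_pos: [0.4993, -0.1596, 0.0929]
ee_rot: [-0.398, 1.571, 2.993]
force: [-1.5, 1.0, 0.9]
width: 0.0115
```

>>> step_arm:
  deltas:
    - [0.02,0,0,0,1]
    - [0.04,0,0,0,1]
    - [0.06,0,0,0,1]
    - [0.08,0,0,0,1]
    - [0.1,0,0,0,1]
    - [0.12,0,0,0,1]
    - [0.14,0,0,0,1]
    - [0.14,0,0,0,1]
    - [0.14,0,0,0,1]
    - [0.14,0,0,0,1]

```text
t: 21.28
eef_pos: [0.4995, -0.1596, 0.0924]
ee_rot: [2.386, 1.57, -0.505]
force: [-4.5, 2.3, 9.7]
width: 0.0115
```

>>> step_arm:
  deltas:
    - [-0.08,0,0,0,1]
    - [-0.08,0,0,0,0.7]
    - [-0.08,0,0,0,0.5]
    - [-0.08,0,0,0,0.5]
    - [-0.08,0,0,0,0.5]
    - [-1,0,0,0,0.5]
    - [-2.5,0,0,0,0.5]
    - [-4.5,0,0,0,0.5]
    - [-6.5,0,0,0,0.5]
    - [-6.5,0,0,0,0.5]

```text
t: 22.12
eef_pos: [0.5018, -0.1599, 0.1612]
ee_rot: [2.749, 1.564, -0.142]
force: [0.6, -0.2, 0.2]
width: 0.0438
```

```bash
python3 go.py .5822 -.1448 .16 279.25
python3 - <<'E'
from h import *
f=grab_frame("side");cv2.imwrite("pics/s8.png",cv2.resize(f["pixels"][150:270,250:410,::-1],None,fx=5,fy=5,interpolation=cv2.INTER_CUBIC))
W=cloud(f)
for c in((.4794,-.0294),(.4994,-.1592),(.5822,-.1448)):
    m=(np.hypot(W[...,0]-c[0],W[...,1]-c[1])<.018)&(W[...,2]<.12);Q=W[m];print(np.percentile(Q[:,2],[50,90,97]))
E
```

```text
delta [ 0.17  0.53 -8.16] zyaw -165.65 roll -84.9 q [ 0.07  0.18 -0.43  0.   -0.95  0.18] F [ 0.6  -0.19  0.19] w 0.04380610094798011
[0.07110882 0.09079974 0.09249242]
[0.08224535 0.09359022 0.0947741 ]
[0.0877393  0.09834649 0.0991098 ]
```

View pics/s8.png

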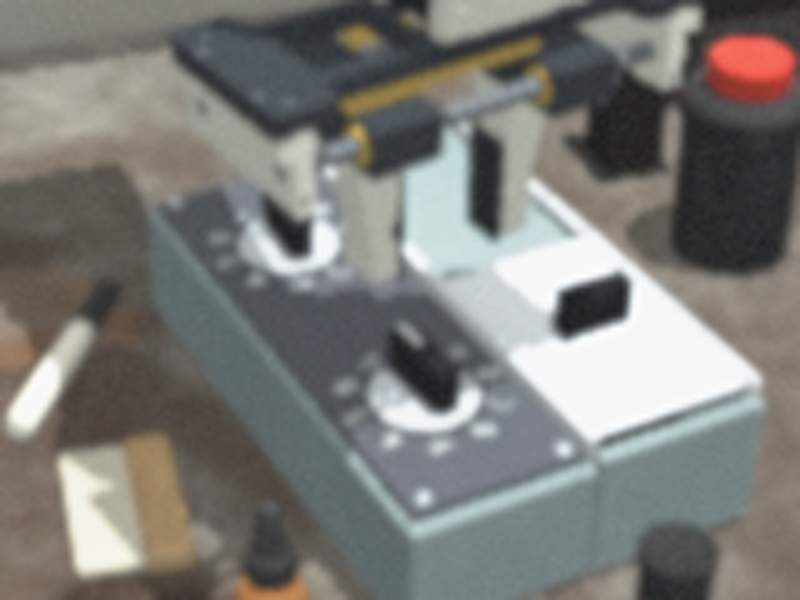

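>>> step_arm:
  deltas:
    - [0,0,-1,7,0.5]
    - [0,0.1,-2,14,0.5]
    - [0,0.2,-3,21,0.5]
    - [0,0.3,-4,28,0.5]
    - [0,0.4,-5,35,0.5]
    - [0,0.5,-6,42,0.5]
    - [0,0.5,-7,49,0.5]
    - [0,0.5,-8.2,56,0.5]
    - [0,0.5,-8.2,63,0.5]
    - [0,0.5,-8.2,70,0.5]

```text
t: 23.0
eef_pos: [0.5802, -0.144, 0.1559]
ee_rot: [0.988, 1.57, -3.132]
force: [-0.1, -0.0, -0.4]
width: 0.0436
```

>>> step_arm:
  deltas:
    - [0,0,0,7,0.5]
    - [0,0,0,14,0.5]
    - [0,0,0,21,0.5]
    - [0,0,0,25,0.5]
    - [0,0,0,25,0.5]
    - [0,0,0,25,0.5]
    - [0,0,0,25,0.5]
    - [0,0,0,25,0.5]
    - [0,0,0,25,0.5]
    - [0,0,0,25,0.5]

```text
t: 23.83
eef_pos: [0.58, -0.1442, 0.1565]
ee_rot: [1.065, 1.571, 2.799]
force: [-0.5, -0.2, 0.1]
width: 0.0435
```

```bash
python3 go.py .5822 -.1448 .098 99.25
python3 - <<'E'
from h import *
f=grab_frame("side");cv2.imwrite("pics/s9.png",cv2.resize(f["pixels"][120:270,250:450,::-1],None,fx=4,fy=4,interpolation=cv2.INTER_CUBIC))
E
```

```text
delta [ 5.85 -0.21 -0.1 ] zyaw 99.34 roll 0.09 q [ 0.08  0.3  -0.28 -0.   -0.99 -1.49] F [-0.46 -0.22  0.06] w 0.04348811074091273
```

View pics/s9.png

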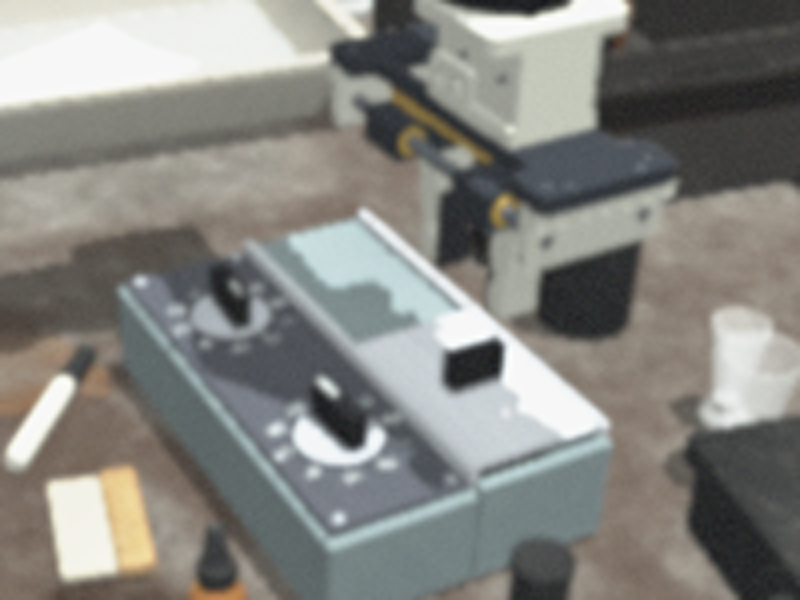

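>>> step_arm:
  deltas:
    - [1,-0.2,-0.1,0,0.5]
    - [2.2,-0.2,-0.1,0,0.5]
    - [3.5,-0.2,-0.1,0,0.5]
    - [4.7,-0.2,-0.1,0,0.5]
    - [5.5,-0.2,-0.1,0,0.5]
    - [5.7,-0.2,-0.1,0,0.6]
    - [5.7,-0.2,-0.1,0,0.8]
    - [5.7,-0.2,-0.1,0,1]
    - [5.7,-0.2,-0.1,0,1]
    - [5.7,-0.2,-0.1,0,1]
  squeeze: 12

```text
t: 24.72
eef_pos: [0.5826, -0.1448, 0.1003]
ee_rot: [-1.729, 1.57, 0.004]
force: [-0.1, 0.2, 0.3]
width: 0.0161
```

>>> step_arm:
  deltas:
    - [0,0,0,0,1]
    - [0,0,0,0,1]
    - [0,0,0.1,0,1]
    - [0,0,0.2,0,1]
    - [0,0,0.3,0,1]
    - [0,0,0.4,0,1]
    - [0,0,0.5,0,1]
    - [0,0,0.5,0,1]
    - [0,0,0.5,0,1]
    - [0,0,0.5,0,1]

```text
t: 25.55
eef_pos: [0.5818, -0.1398, 0.1002]
ee_rot: [-1.824, 1.57, -0.09]
force: [-0.8, 0.2, 5.9]
width: 0.0137
```

>>> step_arm:
  deltas:
    - [-0.05,0,0.3,0,1]
    - [-0.05,0,0.7,0,1]
    - [-0.05,0,1.2,0,1]
    - [-0.05,0,1.8,0,1]
    - [-0.05,0,2.4,0,1]
    - [-0.05,0,3,0,1]
    - [-0.05,0,3.6,0,1]
    - [-0.05,0,4,0,1]
    - [-0.05,0,4,0,1]
    - [-0.05,0,4,0,1]

```text
t: 26.38
eef_pos: [0.5754, -0.0991, 0.1003]
ee_rot: [-1.22, 1.569, 0.514]
force: [4.8, 0.5, 1.4]
width: 0.0143
```

>>> step_arm:
  deltas:
    - [0,0,0.4,0,1]
    - [0,0,0.8,0,1]
    - [0,0,1.2,0,1]
    - [0,0,1.6,0,1]
    - [0,0,2,0,1]
    - [0,0,2.3,0,1]
    - [0,0,2.6,0,1]
    - [0,0,2.8,0,1]
    - [0,0,2.8,0,1]
    - [0,0,2.8,0,1]

```text
t: 27.22
eef_pos: [0.5712, -0.0718, 0.1003]
ee_rot: [-1.375, 1.569, 0.358]
force: [5.3, 2.3, 1.3]
width: 0.0137
```

>>> step_arm:
  deltas:
    - [0,0,0.05,0,1]
    - [0,0,0.1,0,1]
    - [0,0,0.15,0,1]
    - [0,0,0.2,0,1]
    - [0,0,0.2,0,1]
    - [0,0,0.2,0,1]
    - [0,0,0.2,0,1]
    - [0,0,0.2,0,1]
    - [0,0,0.2,0,1]
    - [0,0,0.2,0,1]

```text
t: 28.05
eef_pos: [0.5711, -0.0708, 0.1003]
ee_rot: [-1.973, 1.569, -0.239]
force: [7.5, -4.1, -0.8]
width: 0.0139
```

>>> step_arm:
  deltas:
    - [0,0,0.05,0,1]
    - [0,0,0.05,0,0.8]
    - [0,0,0.05,0,0.6]
    - [0,0,0.05,0,0.5]
    - [0,0,0.05,0,0.5]
    - [-1,0,0.05,0,0.5]
    - [-3,0,0.05,0,0.5]
    - [-5,0,0.05,0,0.5]
    - [-8,0,0.05,0,0.5]
    - [-10,0,0.05,0,0.5]

```text
t: 28.88
eef_pos: [0.5702, -0.0704, 0.2031]
ee_rot: [-1.878, 1.569, -0.145]
force: [0.1, -0.5, -0.6]
width: 0.0439
```

Run:
```python
from h import *
s=get_state();print(s["eef_pos"],s["force"])
f=grab_frame("wrist");W=cloud(f,s)
cv2.imwrite("pics/wf.png",f["pixels"][:,:,::-1])
f2=grab_frame("side");cv2.imwrite("pics/sf.png",cv2.resize(f2["pixels"][120:290,230:430,::-1],None,fx=4,fy=3.5,interpolation=cv2.INTER_CUBIC))
W2=cloud(f2)
th=np.radians(9.25);Rm=np.array([[np.cos(th),np.sin(th)],[-np.sin(th),np.cos(th)]])
for nm,A in(("wrist",W),("side",W2)):
    L=(A[...,:2]-[.5296,-.0872])@Rm.T
    m=(abs(L[...,0]-.0435)<.016)&(abs(L[...,1])<.05)&(A[...,2]>.09)&(A[...,2]<.105)
    print(nm,"ridge local",m.sum(),L[m].mean(0), np.percentile(L[m][:,1],[3,97]) if m.sum() else 0)
    for c in((-.042,.066),(-.042,-.066)):
        m=(np.hypot(L[...,0]-c[0],L[...,1]-c[1])<.018)&(A[...,2]<.12);Q=A[m];print(len(Q),np.percentile(Q[:,2],[50,90,97]) if len(Q) else 0)
```

```text
[ 0.57017086 -0.07036004  0.20310108] [ 0.14130454 -0.48174172 -0.58029093]
wrist ridge local 498 [0.04321137 0.00892994] [0.00247532 0.01543626]
1268 [0.07180731 0.09407511 0.09459985]
1271 [0.07318034 0.09407068 0.09453168]
side ridge local 72 [0.04317706 0.003598  ] [-0.00160847  0.0116832 ]
119 [0.08142031 0.09374926 0.09410819]
176 [0.08318337 0.09394534 0.09468187]
```

View pics/sf.png

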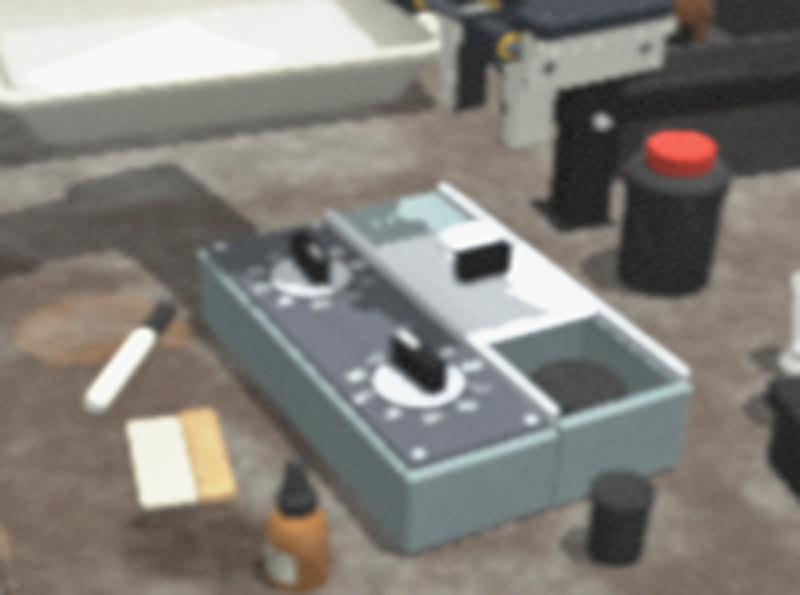

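View pics/wf.png

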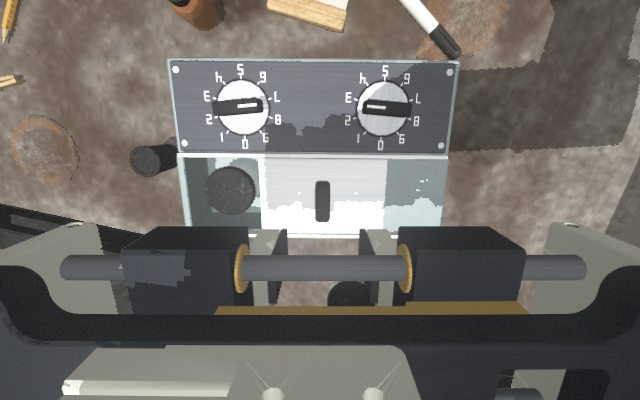

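>>> step_arm:
  deltas:
    - [3,0,0,0,0.5]
    - [6,0,0,0,0.5]
    - [8,0,0,0,0.5]
    - [9.5,0,0,0,0.5]
    - [9.9,0,0,0,0.6]
    - [9.9,0,0,0,0.8]
    - [9.9,0,0,0,1]
    - [9.9,0,0,0,1]
    - [9.9,0,0,0,1]
    - [9.9,0,0,0,1]

```text
t: 29.82
eef_pos: [0.5708, -0.0709, 0.1023]
ee_rot: [-2.033, 1.569, -0.299]
force: [1.1, -4.4, 2.5]
width: 0.0133
```

>>> step_arm:
  deltas:
    - [0,0,0,0,1]
    - [0,0,0,0,1]
    - [0,0,0.05,0,1]
    - [0,0,0.1,0,1]
    - [0,0,0.15,0,1]
    - [0,0,0.2,0,1]
    - [0,0,0.2,0,1]
    - [0,0,0.2,0,1]
    - [0,0,0.2,0,1]
    - [0,0,0.2,0,1]

```text
t: 30.65
eef_pos: [0.5707, -0.0706, 0.1023]
ee_rot: [-2.636, 1.567, -0.903]
force: [5.0, -15.6, 1.3]
width: 0.0139
```

>>> step_arm:
  deltas:
    - [0,0,-0.15,0,0.9]
    - [0,0,-0.2,0,0.7]
    - [0,0,-0.2,0,0.5]
    - [0,0,-0.2,0,0.5]
    - [0,0,-0.2,0,0.5]
    - [-1,0,-0.2,0,0.5]
    - [-3,0,-0.2,0,0.5]
    - [-6,0,-0.2,0,0.5]
    - [-9,0,-0.2,0,0.5]
    - [-10,0,-0.2,0,0.5]

```text
t: 31.48
eef_pos: [0.5719, -0.0702, 0.2064]
ee_rot: [-1.739, 1.565, -0.005]
force: [1.3, 0.3, 0.9]
width: 0.0439
```

Run:
```python
from h import *
s=get_state();print(s["eef_pos"],s["force"],s["qd"].round(3))
f=grab_frame("wrist");W=cloud(f,s)
th=np.radians(9.25);Rm=np.array([[np.cos(th),np.sin(th)],[-np.sin(th),np.cos(th)]])
L=(W[...,:2]-[.5296,-.0872])@Rm.T;A=W
m=(abs(L[...,0]-.0435)<.016)&(abs(L[...,1])<.05)&(A[...,2]>.09)&(A[...,2]<.105)
print(m.sum(),L[m].mean(0), np.percentile(L[m][:,1],[3,97]))
for n in ("film_can","dropper","brush","marker"):
    f2=grab_frame("side");print(n,[(b["conf"],b["extent"]) for b in boxes_of(n,"side")][:1])
```

```text
[ 0.57190166 -0.07020086  0.20642395] [1.27774868 0.25717729 0.89797535] [-0.002 -0.076  0.115 -0.016 -0.197 -0.001]
495 [0.04321732 0.00877947] [0.00220113 0.01529975]
film_can [(0.92, [377.9, 256.2, 393.1, 281.3])]
dropper [(0.62, [298.2, 256.2, 313.2, 287.4])]
brush [(0.63, [259.5, 234.6, 292.8, 265.6])]
marker [(0.68, [247.7, 207.8, 272.7, 240.8])]
```

```bash
python3 -c "
from station import *
print(job_done())"
```

```text
the job is handed in; nothing more can be done
None
```

The lockbox is open: both dials are fully down and the cover is slid left to its end stop. I handed the job in at about 32 s of the 72 s allowed, with the gripper open and clear above the box.

- **Left dial:** I turned it to about 95°, roughly 0.23 rad before 3. It went down 11 mm with only friction-level force, then stopped firmly at about 9 N.
- **Right dial:** I turned it to about 265°, roughly 0.23 rad past 7. It also went down 11 mm and stopped at about 10 N. After release, the depth images showed both grip tops about 11 mm lower than at the start.
- **Cover:** I pulled it left about 75 mm with little force until it stopped. I then gripped it again and pushed further: it moved 0.3 mm and the force rose to about 16 N, so it is at the stop.
- **Things around the box:** the film canister, dropper bottle, brush and marker showed in the side view within a few pixels of where they started.

**Checks that disagreed:**
- The wrist depth image put the cover's ridge about 1 mm short of its nominal open position. The depth calibration is only good to about 2 mm, so I relied on the firm stop.
- Backing off to release the cover may have moved it about 0.15 mm, which is within the measurement noise.
- The wrist force sensor read 1–3 N low or noisy, so I confirmed each drop from the travel and the pictures as well.

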